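# Prove the slide catch of the green reader

### The job

New slides were fitted to the benchtop reader with the green front, and their catch must be proved. Pull its chassis out by the green bow handle until it locks and let go so that it stands locked out by itself, then press the red release button on top of the same reader so that the chassis runs fully home. Leave the orange reader shut.

Things in the scene. Friction and masses are not known exactly. Their poses are not given: they have to be found in the camera images.
- green_reader: Fixed benchtop reader with a grey housing 160 x 120 x 60 mm (its x, y, z), green front panel, green bow handle and a red round release button on top. Origin: centre of the housing's underside, on the table; z up, x from the front panel to the back, so the chassis comes out along its -x. A similar reader with orange front and handle stands beside it, centre to centre 0.16 m or more; the two swap places from start to start.
- green_handle (a point): Middle of the horizontal bar of the green bow handle, which moves with the chassis. Round bar 10 mm thick, running along the reader's y, 74 mm long between its two posts, its centre 95 mm above the table, 35 mm above the housing's top and free all round; shut, it lies 92 mm in front (-x) of the reader's origin. Axes as the reader's.
- green_release_top (a point): Centre of the top face of the red release button of the green reader: diameter 20 mm, 72 mm above the table and 12 mm above the housing's top, straight above the reader's origin. Pressed down 8 mm at most against a spring of 1 N at rest and 5 N fully down; the catch lets go at about 5 mm. It dips and springs back by itself while the chassis is pulled past the catch.
- green_chassis (a joint): How far the green reader's chassis is out, in m: 0 fully home, it locks by itself once pulled past 0.070, end stop at 0.082. Self-closing slides draw it home with about 3 N (a few newtons more to pull over the catch in the last 20 mm), at about 0.1 m/s: let go before it locks, it runs home; locked, it stands at about 0.070 and cannot be pushed back until the release is pressed, and then runs home by itself.
- orange_chassis (a joint): How far the chassis of the orange reader is out, in m: 0 fully home, where it starts and must stay.

How it is judged:
By the outcome, as a careful person would: the job done as asked, in the order asked, and still so for the second after the job is handed in, with the robot touching nothing.
It also fails if it takes over 40 s, if anything falls off the work surface, if the arm or the gripper's body presses on something with over 40 N, if the wrist force passes 120 N, or if a joint passes its speed limit or range.

### The arm

A 6-joint arm with a two-finger parallel gripper is mounted at the origin on a cart in front of the work surface, level with it; the furniture and walls round the work are solid. World frame = base frame: x ahead of the robot, y to its left, z up, the work surface at z = 0. Lengths are in mm, angles in rad, forces in N, time in s.
With the tool pointing down it reaches from about 275 to 750 mm from the base axis. Payload 10.2 kg.
Tool frame: the origin (TCP) lies midway between the tips of the shut fingers; the grasp point (between the pads) lies 19 mm behind it (manip.grasp_offset is the distance from the TCP to the grasp point, in mm); z points along the fingers, y is the line along which they close (so a half turn about z gives the same grasp; the last joint's range is limited). The gripper opens to 88 mm and grips with 3 to 60 N. Pads are 18 mm wide; open, the fingers measure 123 mm over their backs; the gripper's body (75 mm by 187 mm) begins 45 mm behind the grasp point.
Start: joints at [-1.511, 0.313, 1.498, -0, 1.331, -0.223], TCP at [146.486, -504.156, 238.72] pointing down, gripper open.
Joint ranges: [-2.94, 2.94], [-0.97, 2.17], [0.19, 2.56], [-1.23, 4.37], [0.02, 3.11], [-2.88, 2.88]. Speed limits (rad/s): [2.39, 2.39, 3.01, 3.14, 3.14, 3.14].

### API

Orientations are given as a unit quaternion [w, x, y, z].
In Python, from bench import manip gives the robot as it stands.
- The arm moves only by the tool apply_moves, never from a script. Its argument "targets" is text: rows parted by semicolons, each of 4 numbers parted by spaces: the shift along the world's x, y, z in cm, then the turn about the world's z in degrees. A call has 1 to 5 rows; each row shifts and turns the commanded pose from where the row before left it; what a row does not reach is not made up. A row lasts 1/8 s, in which the tool goes at most 62.5 mm and 10.7 degrees, less where a joint would pass 70% of its speed; a pose out of reach is approached as far as the arm can. A call is refused whole if a number of a shift passes 6.25 or a number of a turn 10.7, either way. A call with a gripper value outside its range is refused whole. "hand" is the opening, from 0 (shut) to 1 (fully open), set as the call begins (left out, the last holds). The fingers move at their own pace and stop on an object; "squeeze" is the grip in N (left out, the last holds). Time passes only in rows, so rows that do not move let the fingers close. It gives the time, the measured TCP pose, the force, the opening and the grip force at its end, in the units of the state.
- manip.get_obs(): the state, without advancing time (a new reading comes with each control period).
- manip.grab_frame(name): name is "scene" or "top"; returns a dict with "frame" (480x640x3 uint8, red, green, blue), "K" (3x3 intrinsics, pixels), "pose" (4x4, takes a point from camera to world coordinates). Camera axes: x right, y up, looking along -z (the intrinsics and any distortion apply to the point x, -y, -z); pixel columns grow to the right and rows downward; lengths in mm; the calibration is good to about 2 mm. A picture is of the moment at which its call begins. There is no depth.
- manip.hand_in(): hands the job in; it is judged then, once.
The state is a dict: "t": time; "qpos": joint angles; "joint_velocities": joint speeds; "effort": joint torques, N m; "tool_pos": TCP position; "tool_rot": TCP orientation; "ft_force": force on the tool from outside, world axes, zero at the start; "wrist_torque": the same for the moment, N m; "grip_width": finger opening in mm; "finger_force": force on a finger pad.
Only numpy, scipy, OpenCV 4.12 (cv2) and the standard library are available. Lean on these libraries where they do the work, as an engineer would, in place of code of your own. Each camera call takes 0.05 s, during which the arm holds its last target. There are 200 camera calls.

## Working session

There is one attempt and no reset: what is moved stays moved. The work goes in short steps, Python scripts to look and compute and a tool call to move; the robot and the scene stay as the last step left them, time stands still between calls to the robot, and variables do not carry over. Pictures are saved under pics/ and viewed, at most 10 in all, crops included, and the job is handed in when it is done.

Besides the shell and the picture viewer there is one more tool, called after ">>>" in YAML: its name, and indented under it one key for each argument. apply_moves: Moves the arm, as the interface text tells. Its arguments: {"type":"object","properties":{"targets":{"type":"string"},"hand":{"type":"number"},"squeeze":{"type":"number"}},"required":["targets"]}

```bash
ls; mkdir -p pics; python3 - <<'E'
from bench import manip
import cv2,numpy as np
o=manip.get_obs();print(o)
for n in("scene","top"):
    f=manip.grab_frame(n);cv2.imwrite(f"pics/{n}0.png",f["frame"][:,:,::-1]);np.savez(f"{n}0.npz",**{k:np.array(f[k]) for k in f});print({k:f[k] for k in f if k!="frame"})
E
```

```text
pics
{'t': 0.0, 'qpos': array([-1.51142027e+00,  3.13444409e-01,  1.49843381e+00, -1.76750172e-05,
        1.33099502e+00, -2.23386407e-01]), 'joint_velocities': array([-0.00106546, -0.00053518,  0.00176668,  0.00139739, -0.00261821,
        0.00063386]), 'effort': array([-1.54845533e-03, -4.02212262e+01, -2.52268052e+01,  6.93367654e-02,
        3.52494931e-02, -8.77323532e-05]), 'tool_pos': array([ 146.45596083, -503.9018454 ,  238.16516021]), 'tool_rot': array([-6.38846040e-04,  9.90021811e-01,  1.40912752e-01,  4.38942133e-05]), 'ft_force': array([-0.1719778 , -0.00146718, -0.18462923]), 'wrist_torque': array([ 0.01009845, -0.01972556,  0.01796692]), 'finger_force': 0.0, 'grip_width': 88.0461610673095}
{'K': array([[487.77492193,   0.        , 320.21077291],
       [  0.        , 487.77492193, 238.56889071],
       [  0.        ,   0.        ,   1.        ]]), 'pose': array([[-8.64503658e-01,  3.16692874e-01, -3.90306353e-01,
         1.99965723e+02],
       [-5.02194081e-01, -5.12029179e-01,  6.96869590e-01,
         3.58867506e+02],
       [ 2.08453919e-02,  7.98455850e-01,  6.01692385e-01,
         5.97812997e+02],
       [ 0.00000000e+00,  0.00000000e+00,  0.00000000e+00,
         1.00000000e+00]])}
{'K': array([[564.19663875,   0.        , 314.30668451],
       [  0.        , 564.19663875, 235.67522375],
       [  0.        ,   0.        ,   1.        ]]), 'pose': array([[-3.20532688e-03,  9.91140748e-01, -1.32777043e-01,
         4.29457995e+02],
       [-9.99795155e-01, -5.22821229e-04,  2.02330221e-02,
        -2.30930603e+02],
       [ 1.99843540e-02,  1.32814698e-01,  9.90939393e-01,
         9.76521412e+02],
       [ 0.00000000e+00,  0.00000000e+00,  0.00000000e+00,
         1.00000000e+00]])}
```

View pics/scene0.png

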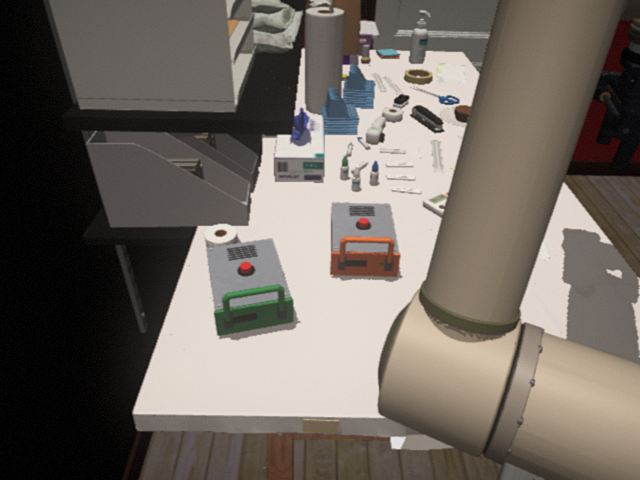

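View pics/top0.png

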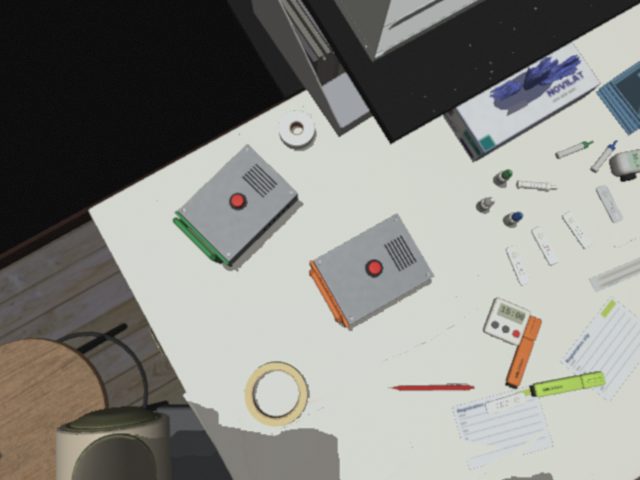

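The scene shows the green reader, with its button at about scene (246,268) and top (238,201). The handle bar runs about (224,296)–(284,290) in the scene view. The orange reader's button is at top (374,268).

```bash
cat > h.py <<'E'
import cv2,numpy as np
def load(n):
    d=np.load(n+".npz");return d["frame"],d["K"],d["pose"]
def ray(uv,K,P,z):
    uv=np.atleast_2d(uv).astype(float)
    d=np.c_[(uv[:,0]-K[0,2])/K[0,0],-(uv[:,1]-K[1,2])/K[1,1],-np.ones(len(uv))]@P[:3,:3].T
    return P[:3,3]+d*((z-P[2,3])/d[:,2])[:,None]
def proj(X,K,P):
    c=(np.atleast_2d(X)-P[:3,3])@P[:3,:3];return np.c_[K[0,2]+K[0,0]*c[:,0]/-c[:,2],K[1,2]-K[1,1]*c[:,1]/-c[:,2]]
def blobs(m,amin=20):
    n,l,s,c=cv2.connectedComponentsWithStats(m.astype(np.uint8));return [(s[i],c[i],l==i) for i in range(1,n) if s[i,4]>=amin]
def hsv(f,lo,hi): return cv2.inRange(cv2.cvtColor(f,cv2.COLOR_RGB2HSV),lo,hi)>0
E
python3 - <<'E'
from h import *
tiles=[]
for n,box in(("scene0",(200,230,100,110)),("top0",(165,140,140,130))):
    f,K,P=load(n)
    for nm,m in(("red",hsv(f,(0,150,60),(4,255,255))|hsv(f,(174,150,60),(180,255,255))),("green",hsv(f,(50,120,30),(85,255,255)))):
        for s,c,mm in blobs(m):
            print(n,nm,s,c,ray(c,K,P,72 if nm=="red" else 95)[0].round(1))
    x,y,w,h=box;tiles.append(cv2.resize(f[y:y+h,x:x+w],(400,400),interpolation=cv2.INTER_CUBIC))
cv2.imwrite("pics/z.png",np.hstack(tiles)[:,:,::-1])
E
```

```text
scene0 red [359 218   9   7  47] [363.12765957 221.10638298] [ 499.6 -340.1   72. ]
scene0 red [240 262  12  10  73] [245.1369863  265.84931507] [ 609.3 -119.5   72. ]
scene0 green [224 286  55  14 153] [249.55555556 291.11764706] [550.4 -55.3  95. ]
scene0 green [233 301  45   8  55] [254.8        304.61818182] [526.9 -36.4  95. ]
top0 red [232 195  12  12 120] [237.25 200.4 ] [ 608.6 -124.2   72. ]
top0 red [368 262  13  12 123] [374.20325203 267.45528455] [ 499.  -345.6   72. ]
top0 red [514 331   5   5  20] [515.75 333.25] [ 393.7 -569.7   72. ]
top0 red [396 386  77   4 201] [435.88557214 387.1840796 ] [ 310.8 -439.3   72. ]
top0 green [177 213  53  52 137] [202.61313869 238.54014599] [543.1 -73.6  95. ]
top0 green [174 219  43  42 219] [193.68949772 238.38812785] [543.4 -59.6  95. ]
```

View pics/z.png

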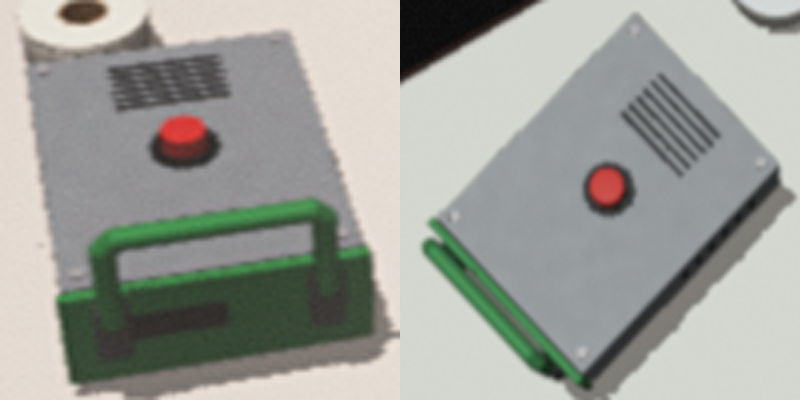

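The zoom gives the handle bar's ends and the four housing screws in the top view. I'll use these for the yaw, and also check the shelf corner.

```bash
python3 - <<'E'
from h import *
f,K,P=load("top0");g,K2,P2=load("scene0")
T=lambda a:np.array([[165+(x-400)*.35,140+y*.325] for x,y in a])
s=ray(T([(455,215),(635,30),(763,160),(581,351)]),K,P,60);print(s.round(1),s.mean(0))
v=(s[1]-s[0])+(s[2]-s[3]);w=(s[0]-s[3])+(s[1]-s[2])
yx=np.degrees(np.arctan2(v[1],v[0]));yy=np.degrees(np.arctan2(w[1],w[0]))-90
b=ray(T([(432,246),(543,365)]),K,P,95);d=b[0]-b[1]
print("yaw",yx,yy,np.degrees(np.arctan2(d[1],d[0]))-90,"bar",b,b.mean(0),np.linalg.norm(d))
S=lambda a:np.array([[200+x*.25,230+y*.275] for x,y in a])
b2=ray(S([(100,240),(325,208)]),K2,P2,95);d2=b2[0]-b2[1];print("scene bar",b2,b2.mean(0),np.degrees(np.arctan2(d2[1],d2[0]))-90)
for z in(200,300,400,500):print(z,ray([(392,142),(305,92)],K,P,z).round())
from bench import manip
from scipy.spatial.transform import Rotation as R
q=manip.get_obs()["tool_rot"];M=R.from_quat(q,scalar_first=True).as_matrix();print(M.round(3),"tool y azimuth",np.degrees(np.arctan2(M[1,1],M[0,1])))
E
```

```text
[[ 595.1  -36.2   60. ]
 [ 697.  -138.1   60. ]
 [ 625.2 -213.    60. ]
 [ 522.1 -109.6   60. ]] [ 609.87746888 -124.25957864   60.        ]
yaw -45.039282977895176 -44.313662744279554 -44.53342453879672 bar [[572.67464314 -31.4707135   95.        ]
 [511.47266961 -93.6776624   95.        ]] [542.07365637 -62.57418795  95.        ] 87.2661793279181
scene bar [[574.87343726 -28.10650798  95.        ]
 [514.90985145 -87.06823242  95.        ]] [544.89164436 -57.5873702   95.        ] -45.48266487969969
200 [[ 668. -358.  200.]
 [ 742. -234.  200.]]
300 [[ 637. -342.  300.]
 [ 702. -234.  300.]]
400 [[ 607. -325.  400.]
 [ 661. -233.  400.]]
500 [[ 576. -309.  500.]
 [ 621. -233.  500.]]
[[ 0.96   0.279 -0.   ]
 [ 0.279 -0.96   0.001]
 [ 0.    -0.001 -1.   ]] tool y azimuth -73.79738915541125
```

>>> apply_moves:
  targets: "3.3 3.7 0 2.4;3.3 3.7 0 2.4;3.3 3.7 0 2.4;3.3 3.7 0 2.4"
  hand: 1

```text
t: 0.6
tool_pos: [279.3, -354.7, 238.5]
tool_rot: [-0.0, 0.975, 0.224, 0.0]
ft_force: [0.4, -0.8, 0.5]
grip_width: 88.0
finger_force: 0.0
```

>>> apply_moves:
  targets: "3.3 3.7 0 2.4;3.3 3.7 0 2.4;3.3 3.7 0 2.4;3.3 3.7 0 2.4"

```text
t: 1.1
tool_pos: [411.3, -206.7, 238.6]
tool_rot: [-0.0, 0.952, 0.305, -0.0]
ft_force: [0.2, -0.3, 1.0]
grip_width: 88.1
finger_force: 0.0
```

>>> apply_moves:
  targets: "3.3 3.7 0 2.4;3.3 3.7 0 2.4;3.3 3.7 0 2.4;3.3 3.7 0 2.4;0 0 0 0"

```text
t: 1.72
tool_pos: [543.4, -57.9, 237.9]
tool_rot: [-0.0, 0.923, 0.385, -0.0]
ft_force: [-0.6, 0.3, 0.3]
grip_width: 88.2
finger_force: 0.0
```

>>> apply_moves:
  targets: "0 0 -5 0;0 0 -5 0;0 0 -4 0;0 0 -2 0;0 0 0 0"

```text
t: 2.35
tool_pos: [541.3, -60.6, 77.6]
tool_rot: [-0.001, 0.924, 0.382, -0.001]
ft_force: [0.6, 0.1, 0.5]
grip_width: 88.1
finger_force: 0.0
```

>>> apply_moves:
  targets: "0 0 0 0;0 0 0 0;0 0 0 0;0 0 0 0"
  hand: 0
  squeeze: 20

```text
t: 2.85
tool_pos: [542.6, -60.2, 79.0]
tool_rot: [0.0, 0.924, 0.383, 0.0]
ft_force: [-1.0, -0.2, -0.6]
grip_width: 50.4
finger_force: 0.0
```

>>> apply_moves:
  targets: "0 0 0 0;0 0 0 0;0 0 0 0;0 0 0 0;0 0 0 0"

```text
t: 3.48
tool_pos: [542.8, -60.5, 78.7]
tool_rot: [0.0, 0.924, 0.383, 0.0]
ft_force: [2.2, -2.9, -1.9]
grip_width: 8.9
finger_force: 20.0
```

>>> apply_moves:
  targets: "-0.71 0.705 0 0;-0.71 0.705 0 0;-0.71 0.705 0 0;-0.71 0.705 0 0;-0.71 0.705 0 0"

```text
t: 4.1
tool_pos: [507.1, -25.2, 78.8]
tool_rot: [0.001, 0.924, 0.383, 0.0]
ft_force: [4.8, -5.7, -3.4]
grip_width: 8.9
finger_force: 20.0
```

>>> apply_moves:
  targets: "-0.71 0.705 0 0;-0.71 0.705 0 0;-0.35 0.35 0 0;0 0 0 0"

```text
t: 4.6
tool_pos: [489.1, -7.3, 78.7]
tool_rot: [-0.0, 0.924, 0.383, -0.0]
ft_force: [1.0, -3.7, -2.0]
grip_width: 9.2
finger_force: 20.0
```

>>> apply_moves:
  targets: "-0.2 0.2 0 0;0 0 0 0"

```text
t: 4.85
tool_pos: [487.2, -5.5, 78.7]
tool_rot: [-0.0, 0.924, 0.383, -0.0]
ft_force: [-0.8, -3.6, -1.9]
grip_width: 9.0
finger_force: 20.0
```

>>> apply_moves:
  targets: "0.2 -0.2 0 0;0.2 -0.2 0 0;0.14 -0.14 0 0;0 0 0 0"

```text
t: 5.35
tool_pos: [492.9, -11.1, 78.7]
tool_rot: [0.0, 0.924, 0.383, 0.0]
ft_force: [0.5, -5.9, -1.4]
grip_width: 8.9
finger_force: 20.0
```

>>> apply_moves:
  targets: "0 0 0 0;0 0 0 0;0 0 0 0;0 0 0 0;0 0 0 0"
  hand: 0.6

```text
t: 5.98
tool_pos: [492.7, -10.6, 78.8]
tool_rot: [-0.0, 0.924, 0.383, 0.0]
ft_force: [-1.0, -0.7, 0.9]
grip_width: 52.5
finger_force: 0.0
```

>>> apply_moves:
  targets: "0 0 2 0;0 0 3 0;0 0 4 0;0 0 2 0;0 0 0 0"

```text
t: 6.6
tool_pos: [493.2, -10.8, 189.7]
tool_rot: [0.001, 0.924, 0.383, 0.001]
ft_force: [-0.1, -0.6, -0.6]
grip_width: 52.7
finger_force: 0.0
```

```bash
cat > snap.py <<'E'
import sys
from bench import manip
from h import *
i=sys.argv[1];t=[]
for n,(x,y,w,h) in(("scene",(170,200,240,180)),("top",(120,120,240,180))):
    f=manip.grab_frame(n);np.savez(n+i+".npz",**{k:np.array(f[k]) for k in f})
    t.append(cv2.resize(f["frame"][y:y+h,x:x+w],(400,300),interpolation=cv2.INTER_CUBIC))
cv2.imwrite(f"pics/s{i}.png",np.hstack(t)[:,:,::-1]);print(manip.get_obs()["t"])
E
python3 snap.py 1
```

```text
6.7
```

View pics/s1.png

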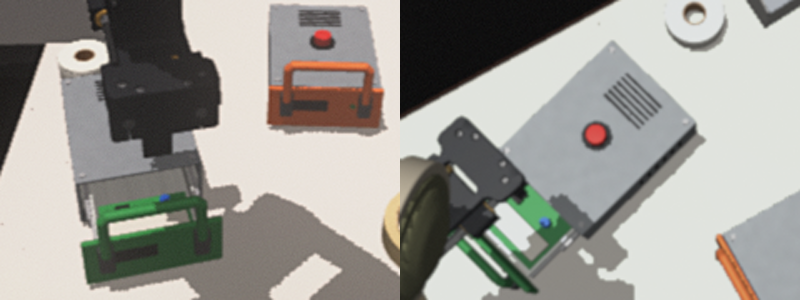

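The picture shows the chassis standing out, locked, with nothing touching it. The button is in view at top crop (596,134), and the orange reader is shut. Next I shut the fingers and go over the button.

>>> apply_moves:
  targets: "2.88 -2.83 0 0;2.88 -2.83 0 0;2.88 -2.83 0 0;2.88 -2.83 0 0;0 0 0 0"
  hand: 0

```text
t: 7.32
tool_pos: [608.3, -125.4, 186.2]
tool_rot: [-0.001, 0.924, 0.382, -0.001]
ft_force: [-1.0, 0.5, -0.1]
grip_width: 5.5
finger_force: 0.0
```

>>> apply_moves:
  targets: "0 0 -4 0;0 0 -4 0;0 0 -2 0;0 0 0 0"

```text
t: 7.82
tool_pos: [606.5, -122.9, 86.7]
tool_rot: [-0.002, 0.924, 0.383, -0.002]
ft_force: [-0.1, 0.3, 0.8]
grip_width: 0.1
finger_force: 0.0
```

```bash
python3 snap.py 2
```

```text
7.925
```

View pics/s2.png

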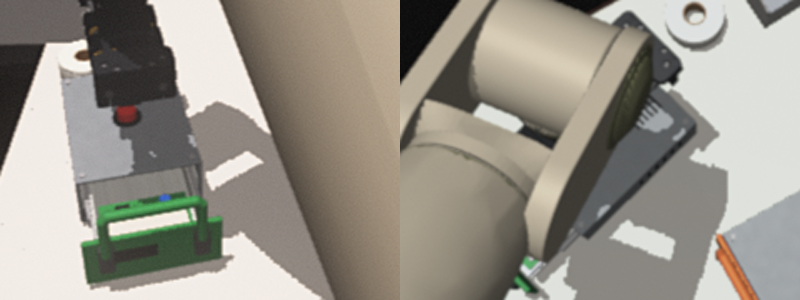

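The chassis is still locked out, and the fingers are straight above the button. Pressing.

>>> apply_moves:
  targets: "0 0 -1 0;0 0 -0.5 0;0 0 0 0"

```text
t: 8.3
tool_pos: [607.7, -123.8, 73.3]
tool_rot: [-0.0, 0.924, 0.383, -0.0]
ft_force: [-1.2, 0.5, 0.1]
grip_width: 0.5
finger_force: 0.0
```

>>> apply_moves:
  targets: "0 0 -0.4 0;0 0 -0.4 0;0 0 0 0;0 0 0 0"

```text
t: 8.8
tool_pos: [608.1, -124.0, 66.1]
tool_rot: [0.0, 0.924, 0.383, 0.0]
ft_force: [-0.3, -0.4, 3.2]
grip_width: 0.6
finger_force: 1.9
```

>>> apply_moves:
  targets: "0 0 -0.1 0;0 0 0 0;0 0 0 0;0 0 0 0;0 0 0 0"

```text
t: 9.43
tool_pos: [608.0, -123.9, 64.8]
tool_rot: [0.0, 0.924, 0.383, 0.0]
ft_force: [0.7, 0.1, 5.2]
grip_width: 0.7
finger_force: 2.3
```

>>> apply_moves:
  targets: "0 0 0 0;0 0 0 0;0 0 0 0"

```text
t: 9.8
tool_pos: [608.0, -123.9, 64.8]
tool_rot: [0.0, 0.924, 0.383, 0.0]
ft_force: [1.5, -0.4, 4.3]
grip_width: 0.3
finger_force: 2.3
```

>>> apply_moves:
  targets: "0 0 2 0;0 0 5 0;0 0 5 0;0 0 4 0;0 0 0 0"

```text
t: 10.42
tool_pos: [608.4, -124.2, 227.0]
tool_rot: [0.001, 0.924, 0.383, 0.001]
ft_force: [0.4, 0.2, -0.8]
grip_width: 0.2
finger_force: 0.0
```

```bash
python3 snap.py 3
```

```text
10.525
```

View pics/s3.png

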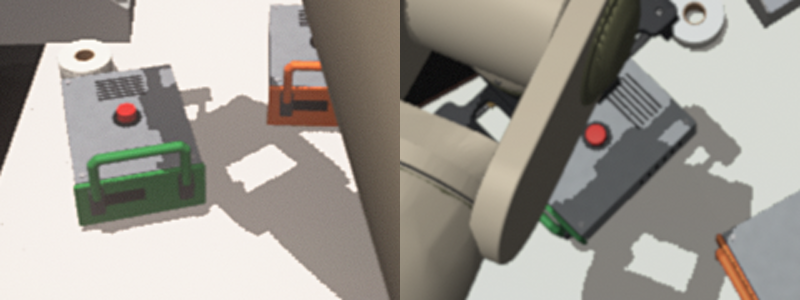

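The green chassis has run in and the orange reader is shut. I'll compare the bar's position with the start picture before handing in.

```bash
python3 - <<'E'
from h import *
for n in("scene0","scene3"):
    f,K,P=load(n)
    m=hsv(f,(50,100,20),(85,255,255))
    m[:250]=0;m[345:]=0;m[:,:200]=0;m[:,310:]=0
    print(n,cv2.boundingRect(m.astype(np.uint8)),[(s.tolist(),c.round(1)) for s,c,_ in blobs(m)])
from bench import manip
o=manip.get_obs();print(np.abs(o["joint_velocities"]).max(),o["t"])
E
```

```text
scene0 (215, 285, 77, 29) [([223, 285, 60, 16, 261], array([250.9, 291.4])), ([230, 300, 48, 11, 110], array([254.5, 304.8])), ([215, 310, 9, 4, 22], array([218.8, 311.1]))]
scene3 (215, 285, 69, 29) [([223, 285, 61, 15, 271], array([252.5, 291.1])), ([230, 302, 41, 8, 82], array([250.8, 305.5])), ([215, 310, 9, 4, 20], array([218.8, 311.1]))]
0.017849777603648927 10.525
```

The bar is back at its starting pixels, so the chassis is fully home.

```bash
python3 -c "
from bench import manip;print(manip.hand_in())"
```

```text
the job is handed in; nothing more can be done
None
```

I pulled the green chassis out until it locked and stood by itself, then pressed the red button and it ran fully home (handle back at its starting pixels); the orange reader stayed shut, and I handed the job in at about 10.5 s.

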